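Unhasp and open the spares case

TASK

Open the grey metal spares case: first flip its steel hasp off the staple and swing it well up, clear above the level of the lid, with the lid still shut. Then raise the lid by its handle until it stands well open, at least 60 degrees, and let go.

Things in the scene. Friction and masses are not known exactly. Their poses are not given: they have to be found in the camera images.
- case: the grey painted metal case, fixed to the table, 150 mm deep (x), 260 wide (y), 90 high with its 10 mm lid; origin under its middle on the table, x to its back, y to its left as seen from the front. Steel hasp and staple on its front, 55 mm right of the middle (-y); bow handle on the lid, 55 mm left of the middle and 32 mm behind the lid's front edge
- hasp (a joint): turn (rad) of the hasp about its hinge, along y on the lid's front edge: 0 hanging on the staple, where it holds the lid shut; grows as it swings outward and up; off the staple above 0.5; with the lid shut its bar is level with the hinge at 0.92, straight above it at 2.49; stop at 2.7. Stays where it is left (about 0.9 N at the bar moves it)
- hasp_bar (a point): centre of the cross bar (finger pull) at the hasp's free end: round steel 9 mm thick, 34 mm long along y, ends free to be pinched and to turn between the fingers. Hasp at 0: 51 mm above the table, 35 mm in front of the case's front wall, 39 mm below the lid's top; the hasp's hinge axis is 26 mm nearer the case (+x) and 34 mm higher
- lid (a joint): opening (rad) of the lid, hinged along the top of the back wall: 0 shut, 1.57 upright, stop at 1.75. The hinge is stiff: the lid stays where it is left (about 7 N up at the handle raises it)
- lid_handle (a point): grip point in the lid's handle, a steel U-bow of 8 mm rod, 44 mm long along y over its outside, 32 mm high above the lid's top; the point is its middle, 22 mm above the lid's top (112 mm above the table). Pinched end to end it can turn between the fingers. The lid's hinge axis is 117 mm behind (+x) and 32 mm below, lid shut. Axes: the lid's, as the case's when shut

How it is judged:
By the outcome, as a careful person would: the job done as asked, in the order asked, and still so for the second after the job is handed in, with the robot touching nothing.
It also fails if it takes over 48 s, if anything falls off the work surface, if the arm or the gripper's body presses on something with over 40 N, if the wrist force passes 120 N, or if a joint passes its speed limit or range.

ROBOT

A 6-joint arm with a two-finger parallel gripper is mounted at the origin on a cart in front of the work surface, level with it; the furniture and walls round the work are solid. World frame = base frame: x ahead of the robot, y to its left, z up, the work surface at z = 0. Lengths are in m, angles in degrees, forces in N, time in s.
With the tool pointing down it reaches from about 0.35 to 0.875 m from the base axis. Payload 4.2 kg.
Tool frame: the origin (TCP) lies on the centre line of the jaws, within the pads' length; the fingertips stand 19 mm ahead of it and the grasp point (between the pads) is the TCP; z points along the fingers, y is the line along which they close (so a half turn about z gives the same grasp; the last joint's range is limited). The gripper opens to 87 mm and grips with 3 to 60 N. Pads are 19 mm wide; open, the fingers measure 117 mm over their backs; the gripper's body (75 mm by 190 mm) begins 51 mm behind the grasp point.
Start: joints at [-60.871, 22.042, 0.453, 0, -68.411, -14.817], TCP at [0.155, -0.606, 0.242] pointing down, gripper open.
Joint ranges: [-179.83, 179.83], [-69.29, 118.12], [-61.27, 80.66], [-181.25, 117.63], [-171.15, -9.14], [-177.46, 177.46]. Speed limits (degrees/s): [159.86, 159.86, 180, 180, 180, 180].

INTERFACE

Orientations are given as a 3x3 rotation matrix whose columns are the frame's x, y, z axes.
In Python, from station import sense, capture, finish_job, search_frame, masks_of gives the robot as it stands.
- The arm moves only by the tool drive_tool, never from a script. Its argument "rows" is a list of rows, each a list of 7 numbers: the opening in per cent of the stroke, from 0 (shut) to 100 (fully open), then the shift along the world's x, y, z in mm, then the turn, a rotation vector about the world's x, y, z in rad. In form: [[fingers, dx, dy, dz, wx, wy, wz], ...]. A call has 1 to 5 rows; each row shifts and turns the commanded pose from where the row before left it; what a row does not reach is not made up. A row lasts 1/12 s, in which the tool goes at most 41.7 mm and 7.16 degrees, less where a joint would pass 70% of its speed; a pose out of reach is approached as far as the arm can. A call is refused whole if a number of a shift passes 41.7 or a number of a turn 0.125, either way. A call with a gripper value outside its range is refused whole. The fingers move at their own pace and stop on an object; the grip force is fixed at half the most. Time passes only in rows, so rows that do not move let the fingers close. It gives the time, the measured TCP pose, the force, the opening and the grip force at its end, in the units of the state.
- sense(): the state, without advancing time (a new reading comes with each control period).
- capture(name): name is "side" or "top"; returns a dict with "frame" (400x640x3 uint8, red, green, blue), "z_map" (400x640 float32, m along the optical axis (not along the pixel's ray), 0 where there is no reading), "fx", "fy", "cx", "cy" (pixels), "R" (3x3) and "t" (3): a world point X has camera coordinates R X + t. Camera axes: x right, y down, z forward; pixel columns grow to the right and rows downward; lengths in m; the calibration is good to about 2 mm. A picture is of the moment at which its call begins.
- finish_job(): hands the job in; it is judged then, once.
Trained networks look in a picture, given as the dict that the camera call returned (one of the last four; its "shot" number tells which), for a name from the list of things; names that differ only in an ending like _2 or _b are one class to them, and where a whole thing is asked for, a point or a joint stands for the part that bears it (a point fixed in the world has none). Each returns a list of dicts, best first, with "p" (0 to 1); they miss things now and then, are a little off and sometimes report something else, mostly with a low value. They report only what shows in the picture. A call takes as long as a camera call.
- search_frame(label, picture): "xy" ([column, row] in pixels, amid what is visible of it).
- masks_of(label, picture): "region" (400x640 bool, what is visible of it) and "xy" ([column, row] in pixels, amid what is visible of it).
The state is a dict: "time_s": time; "joints": joint angles; "joint_velocities": joint speeds; "effort": joint torques, N m; "tcp_pos": TCP position; "ee_rot": TCP orientation; "wrist_force": force on the tool from outside, world axes, zero at the start; "moment": the same for the moment, N m; "gripper_width": opening from 0.0 (shut) to 1.0 (fully open); "gripper_force": force on a finger pad.
Only numpy, scipy, OpenCV 4.12 (cv2) and the standard library are available. Lean on these libraries where they do the work, as an engineer would, in place of code of your own. Each camera call takes 0.05 s, during which the arm holds its last target. There are 200 camera calls.

## Working session

There is one attempt and no reset: what is moved stays moved. The work goes in short steps, Python scripts to look and compute and a tool call to move; the robot and the scene stay as the last step left them, time stands still between calls to the robot, and variables do not carry over. Pictures are saved under pics/ and viewed, at most 10 in all, crops included, and the job is handed in when it is done.

Besides the shell and the picture viewer there is one more tool, called as name(argument=value, ...), one argument or row to a line, values as JSON. drive_tool: Moves the arm, as the interface text tells. Its arguments: {"type":"object","properties":{"rows":{"type":"array"}},"required":["rows"]}

```bash
mkdir -p pics
cat > h.py <<'E'
import numpy as np, cv2
from station import *
def world(c,u,v,z):
    p=np.array([(u-c['cx'])/c['fx']*z,(v-c['cy'])/c['fy']*z,z]); return c['R'].T@(p-c['t'])
def cloud(c,m=None):
    z=c['z_map']; v,u=np.nonzero((z>0)&(m if m is not None else True)); zz=z[v,u]
    p=np.stack([(u-c['cx'])/c['fx']*zz,(v-c['cy'])/c['fy']*zz,zz],1); return (p-c['t'])@c['R'], u, v
def save(c,n): cv2.imwrite('pics/'+n,c['frame'][:,:,::-1])
E
python3 - <<'E'
from h import *
np.set_printoptions(precision=4,suppress=True)
s=sense(); print(s['time_s'],s['tcp_pos'],s['ee_rot'])
ims=[]
for n in('side','top'):
    c=capture(n); save(c,n+'0.png'); print(n,'cam',-c['R'].T@c['t'])
    for l in('case','hasp','hasp_bar','lid_handle','lid'):
        for d in masks_of(l,c)[:2]:
            P,u,v=cloud(c,d['region']); print(l,round(d['p'],2),d['xy'],len(P),np.median(P,0) if len(P) else '',P.min(0) if len(P) else '',P.max(0) if len(P) else '')
E
```

```text
0.0 [ 0.1544 -0.6051  0.2405] [[-0.969  -0.247  -0.0006]
 [-0.247   0.969   0.0021]
 [ 0.0001  0.0022 -1.    ]]
side cam [0.1345 0.9891 0.4662]
case 0.75 [312.8, 249.1] 7916 [0.4633 0.4213 0.0904] [ 0.3668  0.1138 -0.0002] [0.6585 0.509  0.1239]
hasp 0.5 [346.0, 218.3] 70 [0.4834 0.2531 0.0562] [0.448  0.1279 0.0005] [0.5406 0.3221 0.0917]
lid_handle 0.87 [304.8, 230.4] 4708 [0.4911 0.3884 0.0918] [ 0.3668  0.0763 -0.0001] [0.7738 0.509  0.1239]
lid 0.79 [308.6, 232.8] 4671 [0.4912 0.3884 0.0918] [0.3668 0.1138 0.0007] [0.77   0.509  0.1239]
top cam [0.3982 0.3135 0.9218]
case 0.83 [282.4, 215.0] 12351 [0.5064 0.362  0.0899] [ 0.3657  0.2199 -0.0039] [0.6559 0.5067 0.1239]
hasp 0.69 [344.1, 231.9] 246 [0.484  0.2539 0.0549] [ 0.4616  0.232  -0.0018] [0.5159 0.2754 0.0907]
hasp_bar 0.8 [344.0, 229.0] 211 [0.4824 0.2536 0.0548] [ 0.4633  0.2339 -0.0018] [0.5031 0.2754 0.0907]
lid_handle 0.59 [286.0, 218.5] 12306 [0.5064 0.3623 0.0899] [ 0.3671  0.208  -0.0038] [0.6747 0.513  0.1239]
```

```bash
ls .
```

```text
h.py
pics
```

Run:
```python
from h import *
np.set_printoptions(precision=4,suppress=True)
c=capture('top'); P,u,v=cloud(c)
m=(abs(P[:,2]-.09)<.004)&(np.hypot(*(P[:,:2]-[.506,.362]).T)<.25)
r=cv2.minAreaRect((P[m][:,:2]*1000).astype(np.float32)); print('lid',r, cv2.boxPoints(r))
h=(P[:,2]>.105)&(P[:,2]<.13)&(np.hypot(*(P[:,:2]-[.506,.362]).T)<.2)
print('handle',h.sum(),P[h].mean(0),cv2.minAreaRect((P[h][:,:2]*1000).astype(np.float32)))
b=masks_of('hasp_bar',c)
b=b[0]['region'] if b else None
if b is not None:
    Q,_,_=cloud(c,b); Q=Q[(Q[:,2]>.045)&(Q[:,2]<.06)]; print('bar',Q.mean(0),cv2.minAreaRect((Q[:,:2]*1000).astype(np.float32)))
side=cv2.imread('pics/side0.png');top=cv2.imread('pics/top0.png')
cv2.imwrite('pics/both.png',np.vstack([cv2.resize(side,(480,300)),cv2.resize(top,(480,300))]))
```

```text
lid ((551.904296875, 335.732177734375), (192.03065490722656, 379.52557373046875), 55.423641204833984) [[341.1701 364.3671]
 [653.6603 148.9848]
 [762.6385 307.0972]
 [450.1483 522.4795]]
handle 113 [0.4417 0.3686 0.1193] ((441.32318115234375, 369.21533203125), (8.079684257507324, 43.010780334472656), 46.421077728271484)
```

View pics/both.png

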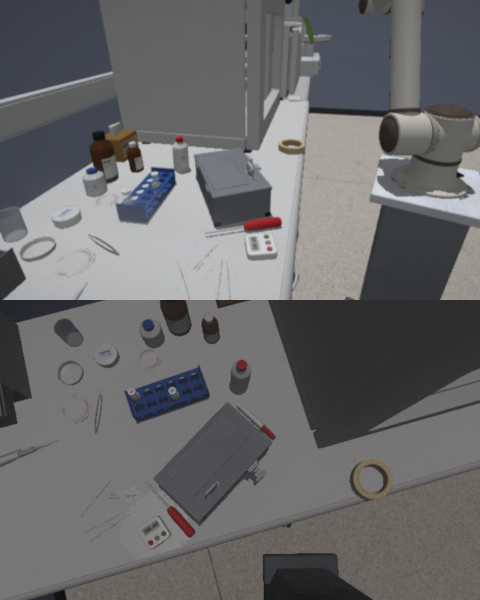

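The view shows the case at about (215,462) in the lower (top-camera) half. Its hasp is on the lower-right side at about (258,472) and the handle at about (211,491). A tall cabinet stands to the right.

Run:
```python
from h import *
np.set_printoptions(precision=4,suppress=True)
c=capture('top')
d=masks_of('case',c)[0]; P,u,v=cloud(c,cv2.erode(d['region'].astype(np.uint8),np.ones((2,2)))>0)
m=(abs(P[:,2]-.09)<.005)
X=P[m][:,:2]; X=X[np.hypot(*(X-[.506,.362]).T)<.16]
r=cv2.minAreaRect((X*1000).astype(np.float32)); print('lid',r, cv2.boxPoints(r))
P,u,v=cloud(c)
near=np.hypot(P[:,0]-.483,P[:,1]-.254)<.03
k=near&(P[:,2]>.02)&(P[:,2]<.075)
for a in P[k][::max(1,k.sum()//25)]: print(a)
# obstacles near the hasp/front side
for z0,z1 in((.02,.1),(.1,.3),(.3,.6)):
    k=(P[:,2]>z0)&(P[:,2]<z1)&(P[:,1]<.22)&(P[:,1]>-.4); 
    if k.any(): print(z0,P[k].min(0),P[k].max(0),k.sum(), P[k][np.argmax(P[k][:,1])],P[k][np.argmin(P[k][:,0])])
f=c['frame'][140:340,190:440]; f=cv2.convertScaleAbs(cv2.resize(f,None,fx=3,fy=3,interpolation=cv2.INTER_CUBIC),alpha=1.6); cv2.imwrite('pics/crop1.png',f[:,:,::-1])
```

```text
lid ((508.85345458984375, 360.322509765625), (164.01356506347656, 263.6044921875), 45.53337478637695) [[357.3464 394.1243]
 [545.47   209.471 ]
 [660.3605 326.5207]
 [472.2369 511.174 ]]
[0.4957 0.2575 0.0703]
[0.4916 0.2579 0.0741]
[0.4903 0.2557 0.0686]
[0.4879 0.258  0.0734]
[0.4889 0.2812 0.0498]
[0.4878 0.2531 0.0562]
[0.4874 0.2342 0.0565]
[0.4863 0.2548 0.0527]
[0.4859 0.2397 0.054 ]
[0.484  0.2646 0.0578]
[0.4841 0.2492 0.0538]
[0.4836 0.2343 0.0563]
[0.4823 0.255  0.0543]
[0.4818 0.24   0.0564]
[0.4805 0.2569 0.0538]
[0.48   0.2419 0.0558]
[0.4786 0.2551 0.0533]
[0.4782 0.24   0.0548]
[0.4764 0.2495 0.055 ]
[0.4747 0.2552 0.0545]
[0.473  0.2571 0.0529]
[0.4708 0.2554 0.0557]
[0.4691 0.2553 0.0529]
[0.467  0.2555 0.0556]
[0.4651 0.2537 0.0564]
[0.4615 0.2536 0.0532]
0.02 [ 0.414  -0.3387  0.02  ] [0.9734 0.2197 0.1   ] 4586 [0.5514 0.2197 0.0836] [ 0.414  -0.0541  0.026 ]
0.1 [ 0.5453 -0.2942  0.1   ] [0.9278 0.1972 0.3   ] 11752 [0.9277 0.1972 0.1037] [0.5453 0.092  0.2246]
0.3 [ 0.5453 -0.0114  0.3   ] [0.7969 0.1626 0.6   ] 24342 [0.7966 0.1626 0.3046] [0.5453 0.0928 0.4679]
```

View pics/crop1.png

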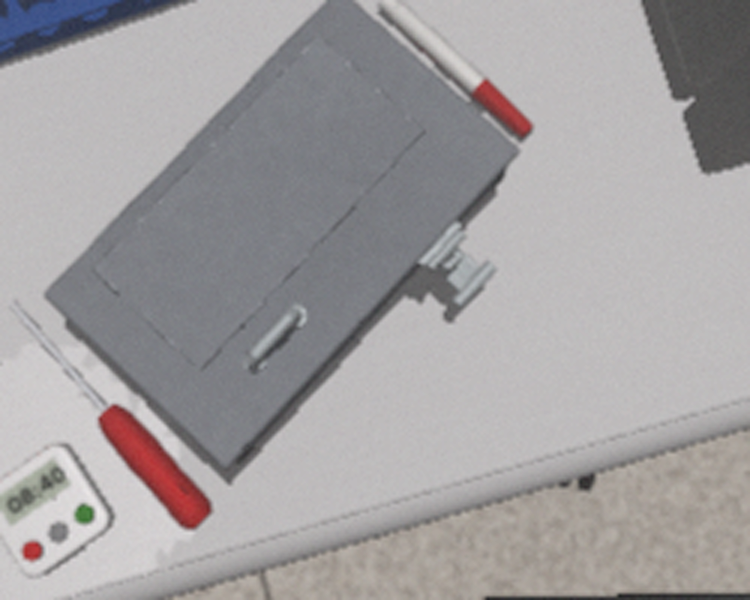

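The crop shows the bow handle from (255,360) to (300,315) and the hasp bar from (455,312) to (490,268). The case yaw is about 45.7° with its centre near (0.510, 0.361). That puts the bar at about (0.473, 0.244, 0.051) and the handle at (0.441, 0.369, 0.112), and both agree with the sizes given. I'll move out around the cabinet.

drive_tool(
  rows=[
    [70,15.8,38.8,0,0,0,0.03],
    [70,15.8,38.8,0,0,0,0.03],
    [70,15.8,38.8,0,0,0,0.03],
    [70,15.8,38.8,0,0,0,0.03],
    [70,15.8,38.8,0,0,0,0.03],
  ],
)

```text
time_s: 1.22
tcp_pos: [0.2333, -0.411, 0.2415]
ee_rot: [[-0.921, -0.39, 0.0], [-0.39, 0.921, -0.0], [-0.0, -0.0, -1.0]]
wrist_force: [1.6, 0.4, 0.3]
gripper_width: 0.734
gripper_force: 0.0
```

drive_tool(
  rows=[
    [70,15.8,38.8,0,0,0,0.03],
    [70,15.8,38.8,0,0,0,0.03],
    [70,15.8,38.8,0,0,0,0.03],
    [70,15.8,38.8,0,0,0,0.03],
    [70,15.8,38.8,0,0,0,0.03],
  ],
)

```text
time_s: 1.63
tcp_pos: [0.3118, -0.2179, 0.242]
ee_rot: [[-0.852, -0.523, 0.002], [-0.523, 0.852, -0.0], [-0.001, -0.001, -1.0]]
wrist_force: [0.8, -0.5, -0.8]
gripper_width: 0.704
gripper_force: 0.0
```

drive_tool(
  rows=[
    [70,15.8,38.8,0,0,0,0.03],
    [70,15.8,38.8,0,0,0,0.03],
    [70,15.8,38.8,0,0,0,0.03],
    [70,4,40,0,0,0,0.03],
    [70,4,40,0,0,0,0.03],
  ],
)

```text
time_s: 2.05
tcp_pos: [0.367, -0.0218, 0.242]
ee_rot: [[-0.764, -0.645, 0.001], [-0.645, 0.764, 0.0], [-0.001, -0.001, -1.0]]
wrist_force: [1.8, -0.0, 0.5]
gripper_width: 0.7
gripper_force: 0.0
```

drive_tool(
  rows=[
    [70,4,40,0,0,0,0.03],
    [70,4,40,0,0,0,0.03],
    [70,8,35,0,0,0,0.03],
    [70,15,30,-20,0,0,0.008],
    [70,20,30,-20,0,0,0],
  ],
)

```text
time_s: 2.47
tcp_pos: [0.4181, 0.1537, 0.2027]
ee_rot: [[-0.696, -0.718, 0.004], [-0.718, 0.696, 0.003], [-0.005, -0.0, -1.0]]
wrist_force: [0.1, -0.7, 1.0]
gripper_width: 0.701
gripper_force: 0.0
```

Run:
```python
from h import *
np.set_printoptions(precision=4,suppress=True)
def pix(c,X): q=c['R']@np.array(X)+c['t']; return c['fx']*q[0]/q[2]+c['cx'],c['fy']*q[1]/q[2]+c['cy']
a=np.radians(45.7);ex=np.array([np.cos(a),np.sin(a),0]);ey=np.array([-ex[1],ex[0],0])
C=np.array([.510,.361,0]);Z=np.array([0,0,1])
ims=[]
for n,x0,y0 in(('top',240,170),('side',250,150)):
    c=capture(n); f=cv2.resize(c['frame'],None,fx=5,fy=5,interpolation=cv2.INTER_CUBIC)
    for off in(-17,17):
        p=pix(c,C-.110*ex+(-.055+off/1000)*ey+.051*Z); cv2.circle(f,(int(p[0]*5+2),int(p[1]*5+2)),3,(255,0,0),-1)
    for off in(-22,22):
        p=pix(c,C-.043*ex+(.055+off/1000)*ey+.118*Z); cv2.circle(f,(int(p[0]*5+2),int(p[1]*5+2)),3,(0,255,0),-1)
    for sx,sy in((-75,-130),(-75,130)):
        p=pix(c,C+sx/1000*ex+sy/1000*ey+.09*Z); cv2.circle(f,(int(p[0]*5+2),int(p[1]*5+2)),3,(0,0,255),-1)
    ims.append(f[y0*5:(y0+115)*5,x0*5:(x0+155)*5])
for i,f in enumerate(ims): cv2.imwrite(f'pics/ov{i}.png',cv2.convertScaleAbs(f,alpha=1.3)[:,:,::-1])
```

```text
(no output)
```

View pics/ov0.png

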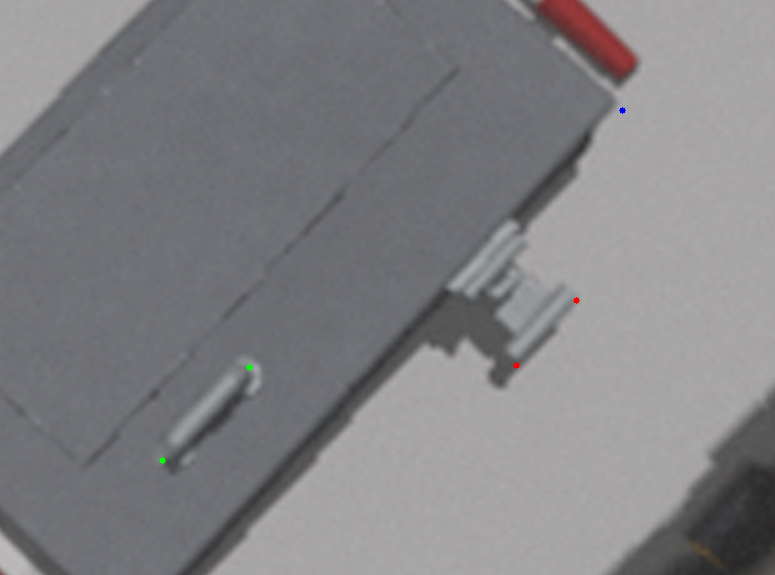

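View pics/ov1.png

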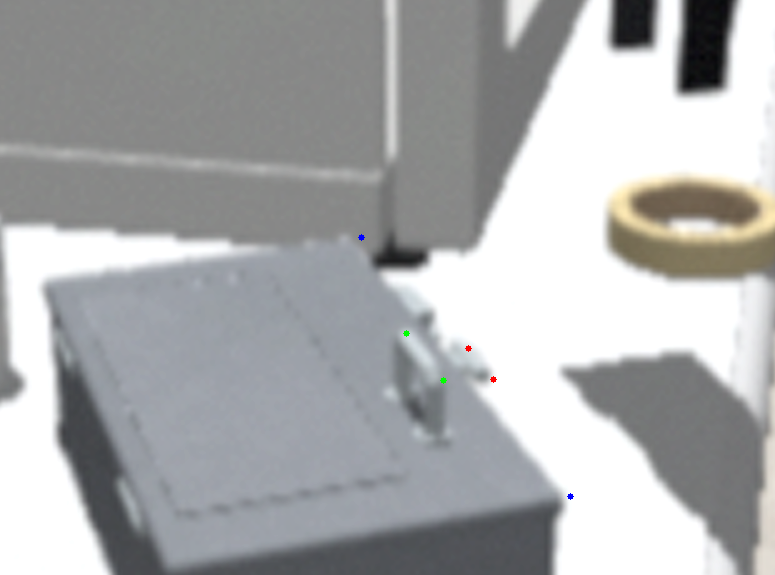

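Both overlays show my model sits about 3.5 mm short in x: in the top view the bar is at about (543,322) against markers centred at (546,333). I'll correct the bar to (0.476, 0.2445) and the handle to (0.4440, 0.3693), then go over the bar and down.

drive_tool(
  rows=[
    [70,19,30.3,-20,0,0,0],
    [70,19,30.3,-20,0,0,0],
    [70,19,30.3,-20,0,0,0],
    [70,0,0,0,0,0,0],
  ],
)

```text
time_s: 2.9
tcp_pos: [0.4764, 0.245, 0.1364]
ee_rot: [[-0.697, -0.717, -0.004], [-0.717, 0.697, -0.004], [0.006, 0.0, -1.0]]
wrist_force: [0.0, -0.0, -0.5]
gripper_width: 0.699
gripper_force: 0.0
```

drive_tool(
  rows=[
    [70,0,0,-29,0,0,0],
    [70,0,0,-25,0,0,0],
    [70,0,0,-20,0,0,0],
    [70,0,0,-13,0,0,0],
    [70,0,0,0,0,0,0],
  ],
)

```text
time_s: 3.32
tcp_pos: [0.4732, 0.2401, 0.0524]
ee_rot: [[-0.699, -0.715, -0.004], [-0.715, 0.699, -0.004], [0.006, 0.001, -1.0]]
wrist_force: [0.3, -1.3, -0.3]
gripper_width: 0.698
gripper_force: 0.0
```

Run:
```python
from h import *
ims=[]
for n,x0,y0 in(('top',270,150),('side',280,160)):
    c=capture(n); f=c['frame'][y0:y0+100,x0:x0+130]; ims.append(cv2.resize(f,None,fx=3,fy=3,interpolation=cv2.INTER_CUBIC))
cv2.imwrite('pics/g1.png',cv2.convertScaleAbs(np.hstack(ims),alpha=1.3)[:,:,::-1])
```

```text
(no output)
```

View pics/g1.png

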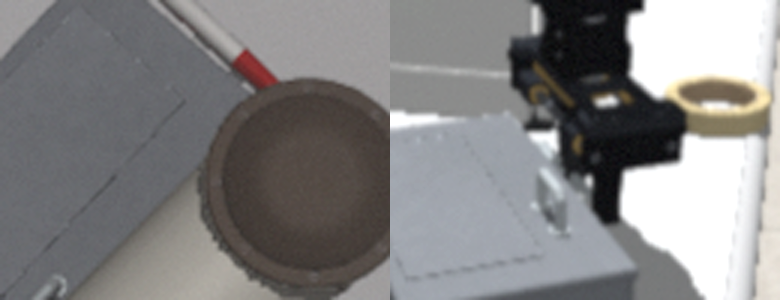

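The fingers straddle the bar in front of the case, with the near finger at about (605,195), and the gripper body clears the lid. I'll nudge and close.

drive_tool(
  rows=[
    [70,1.5,2.5,0,0,0,0],
    [70,0,0,0,0,0,0],
    [20,0,0,0,0,0,0],
    [20,0,0,0,0,0,0],
    [20,0,0,0,0,0,0],
  ],
)

```text
time_s: 3.83
tcp_pos: [0.4764, 0.2446, 0.0551]
ee_rot: [[-0.698, -0.716, 0.001], [-0.716, 0.698, 0.001], [-0.001, 0.0, -1.0]]
wrist_force: [0.2, -0.8, 0.3]
gripper_width: 0.554
gripper_force: 0.0
```

drive_tool(
  rows=[
    [20,0,0,0,0,0,0],
    [20,0,0,0,0,0,0],
    [20,0,0,0,0,0,0],
  ],
)

```text
time_s: 4.08
tcp_pos: [0.4762, 0.2446, 0.0546]
ee_rot: [[-0.698, -0.716, -0.0], [-0.716, 0.698, 0.0], [-0.0, 0.0, -1.0]]
wrist_force: [-1.1, 0.8, 0.4]
gripper_width: 0.378
gripper_force: 30.0
```

drive_tool(
  rows=[
    [20,-4.3,-4.4,5.8,0,0,0],
    [20,-3.5,-3.6,7.0,0,0,0],
    [20,-2.4,-2.5,7.8,0,0,0],
    [20,-1.3,-1.3,8.4,0,0,0],
    [20,-0.1,-0.1,8.5,0,0,0],
  ],
)

```text
time_s: 4.5
tcp_pos: [0.4641, 0.232, 0.0929]
ee_rot: [[-0.699, -0.716, -0.001], [-0.716, 0.699, -0.0], [0.001, 0.0, -1.0]]
wrist_force: [1.5, 1.5, -5.5]
gripper_width: 0.382
gripper_force: 30.0
```

drive_tool(
  rows=[
    [20,1.1,1.1,8.4,0,0,0],
    [20,2.2,2.3,7.9,0,0,0],
    [20,3.3,3.4,7.2,0,0,0],
    [20,4.2,4.3,6.1,0,0,0],
    [20,5.0,5.1,4.7,0,0,0],
  ],
)

```text
time_s: 4.92
tcp_pos: [0.4782, 0.2465, 0.1266]
ee_rot: [[-0.699, -0.715, -0.007], [-0.715, 0.699, -0.006], [0.009, 0.001, -1.0]]
wrist_force: [-5.2, -3.5, 1.3]
gripper_width: 0.384
gripper_force: 30.0
```

drive_tool(
  rows=[
    [20,5.5,5.7,3.2,0,0,0],
    [20,5.9,6.0,1.6,0,0,0],
    [20,4.5,4.6,0.1,0,0,0],
    [20,0,0,0,0,0,0],
    [20,0,0,0,0,0,0],
  ],
)

```text
time_s: 5.33
tcp_pos: [0.497, 0.266, 0.133]
ee_rot: [[-0.698, -0.716, 0.001], [-0.716, 0.698, 0.001], [-0.001, -0.0, -1.0]]
wrist_force: [-3.1, -0.0, 6.1]
gripper_width: 0.38
gripper_force: 30.0
```

Run:
```python
from h import *
c=capture('side'); f=cv2.resize(c['frame'][150:260,270:430],None,fx=4,fy=4,interpolation=cv2.INTER_CUBIC)
cv2.imwrite('pics/g2.png',cv2.convertScaleAbs(f,alpha=1.3)[:,:,::-1]); print(sense()['tcp_pos'],sense()['wrist_force'])
```

```text
[0.49688807 0.26597096 0.1329967 ] [-3.33365411  0.00970911  5.98722318]
```

View pics/g2.png

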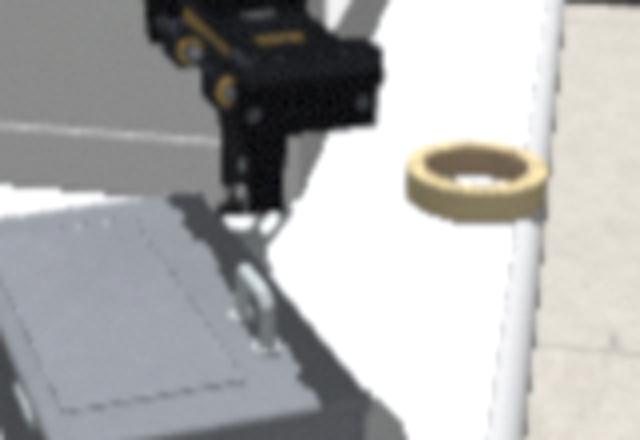

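The picture shows the hasp standing up between the fingers at about (255,225), with the lid shut. I'll release, rise, and check.

drive_tool(
  rows=[
    [70,0,0,0,0,0,0],
    [70,0,0,0,0,0,0],
    [70,0,0,0,0,0,0],
    [70,0,0,15,0,0,0],
    [70,0,0,35,0,0,0],
  ],
)

```text
time_s: 5.8
tcp_pos: [0.4943, 0.2634, 0.1772]
ee_rot: [[-0.699, -0.715, -0.008], [-0.715, 0.699, -0.006], [0.01, 0.002, -1.0]]
wrist_force: [0.8, 0.8, -0.4]
gripper_width: 0.653
gripper_force: 0.0
```

drive_tool(
  rows=[
    [70,-18,34,0,0,0,0],
    [70,-18,34,0,0,0,0],
    [70,-17,35,0,0,0,0],
    [70,0,0,0,0,0,0],
  ],
)

```text
time_s: 6.13
tcp_pos: [0.4421, 0.3733, 0.1817]
ee_rot: [[-0.695, -0.719, 0.002], [-0.719, 0.695, 0.003], [-0.004, 0.001, -1.0]]
wrist_force: [0.9, -0.6, 0.5]
gripper_width: 0.698
gripper_force: 0.0
```

Run:
```python
from h import *
np.set_printoptions(precision=4,suppress=True)
c=capture('side'); f=cv2.resize(c['frame'][150:260,270:430],None,fx=4,fy=4,interpolation=cv2.INTER_CUBIC)
cv2.imwrite('pics/g3.png',cv2.convertScaleAbs(f,alpha=1.2)[:,:,::-1]); print(sense()['tcp_pos'],sense()['wrist_force'])
c=capture('top')
for l in('hasp_bar','hasp'):
  for d in masks_of(l,c)[:1]:
    P,_,_=cloud(c,d['region']); print(l,d['p'],np.median(P,0),P.max(0)); print(P[P[:,2]>.1].mean(0))
```

```text
[0.4425 0.371  0.1813] [-0.461  -0.269  -0.1453]
hasp 0.73 [0.4872 0.2608 0.124 ] [0.5046 0.2772 0.1347]
[0.4881 0.2608 0.1231]
```

View pics/g3.png

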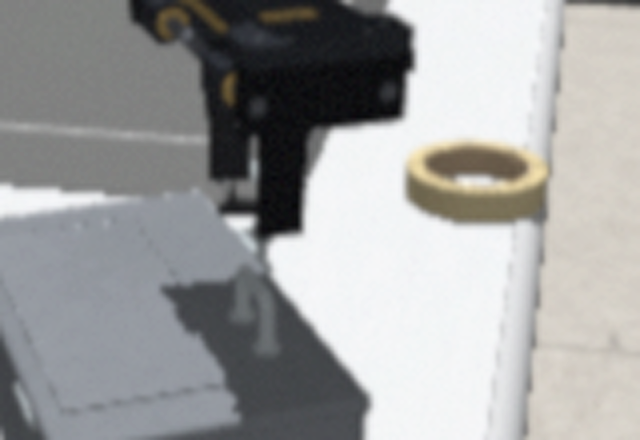

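The hasp stays up: its bar top measures about 0.134 m against the 0.090 m lid. The gripper is above the handle at about (255,310) in this crop. I'll descend onto it and pinch.

drive_tool(
  rows=[
    [76,-1,-1,-25,0,0,0],
    [76,0,0,-20,0,0,0],
    [76,0,0,-14,0,0,0],
    [76,0,0,-6,0,0,0],
    [76,0,0,0,0,0,0],
  ],
)

```text
time_s: 6.75
tcp_pos: [0.4425, 0.3653, 0.1147]
ee_rot: [[-0.7, -0.715, -0.002], [-0.715, 0.7, -0.003], [0.004, -0.001, -1.0]]
wrist_force: [0.1, -0.7, 0.8]
gripper_width: 0.763
gripper_force: 0.0
```

drive_tool(
  rows=[
    [30,0,0,0,0,0,0],
    [30,0,0,0,0,0,0],
    [30,0,0,0,0,0,0],
    [30,0,0,0,0,0,0],
    [30,0,0,0,0,0,0],
  ],
)

```text
time_s: 7.17
tcp_pos: [0.4421, 0.3681, 0.1171]
ee_rot: [[-0.698, -0.716, 0.0], [-0.716, 0.698, 0.003], [-0.002, 0.002, -1.0]]
wrist_force: [-1.6, 1.6, 0.7]
gripper_width: 0.496
gripper_force: 30.0
```

drive_tool(
  rows=[
    [30,2.3,2.4,9.2,-0.0215,0.021,0],
    [30,2.8,2.9,8.9,-0.0215,0.021,0],
    [30,3.3,3.4,8.6,-0.0215,0.021,0],
    [30,3.8,3.9,8.2,-0.0215,0.021,0],
    [30,4.2,4.3,7.7,-0.0215,0.021,0],
  ],
)

```text
time_s: 7.58
tcp_pos: [0.4553, 0.3819, 0.1566]
ee_rot: [[-0.69, -0.715, -0.115], [-0.706, 0.699, -0.114], [0.162, 0.002, -0.987]]
wrist_force: [-6.3, -1.1, -5.8]
gripper_width: 0.491
gripper_force: 30.0
```

drive_tool(
  rows=[
    [30,4.6,4.8,7.2,-0.0215,0.021,0],
    [30,5.0,5.2,6.6,-0.0215,0.021,0],
    [30,5.4,5.5,6.0,-0.0215,0.021,0],
    [30,5.7,5.9,5.4,-0.0215,0.021,0],
    [30,6.0,6.2,4.7,-0.0215,0.021,0],
  ],
)

```text
time_s: 8.0
tcp_pos: [0.4804, 0.4082, 0.1888]
ee_rot: [[-0.662, -0.716, -0.221], [-0.68, 0.698, -0.223], [0.314, 0.002, -0.949]]
wrist_force: [-13.0, -5.0, 4.3]
gripper_width: 0.491
gripper_force: 30.0
```

drive_tool(
  rows=[
    [30,6.2,6.4,4.0,-0.0215,0.021,0],
    [30,6.4,6.6,3.3,-0.0215,0.021,0],
    [30,6.6,6.8,2.6,-0.0215,0.021,0],
    [30,6.7,6.9,1.8,-0.0215,0.021,0],
    [30,6.8,7.0,1.0,-0.0215,0.021,0],
  ],
)

```text
time_s: 8.42
tcp_pos: [0.5148, 0.4441, 0.2049]
ee_rot: [[-0.623, -0.717, -0.312], [-0.643, 0.697, -0.318], [0.446, 0.002, -0.895]]
wrist_force: [-11.4, -1.9, 9.0]
gripper_width: 0.493
gripper_force: 30.0
```

drive_tool(
  rows=[
    [30,6.8,7.0,0.2,0,0,0],
    [30,0,0,0,0,0,0],
    [30,0,0,0,0,0,0],
  ],
)

```text
time_s: 8.67
tcp_pos: [0.5232, 0.4529, 0.2053]
ee_rot: [[-0.626, -0.718, -0.305], [-0.646, 0.696, -0.313], [0.437, 0.001, -0.899]]
wrist_force: [-7.2, 1.8, 10.3]
gripper_width: 0.493
gripper_force: 30.0
```

Run:
```python
from h import *
s=sense();print(s['tcp_pos'],s['wrist_force'])
c=capture('side'); f=cv2.resize(c['frame'][100:270,220:440],None,fx=3,fy=3,interpolation=cv2.INTER_CUBIC)
cv2.imwrite('pics/g4.png',cv2.convertScaleAbs(f,alpha=1.2)[:,:,::-1])
```

```text
[0.52320253 0.45294508 0.20533122] [-7.22286114  1.77238955 10.29147648]
```

View pics/g4.png

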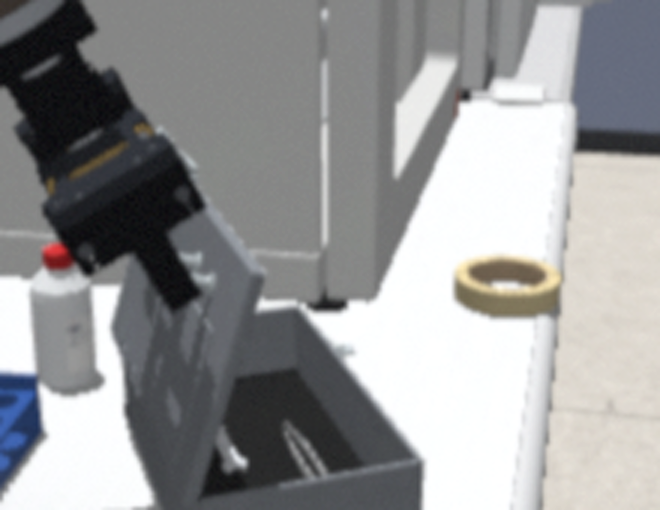

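The lid stands at about 72° with the hasp up. I'll release and back off along the tool axis.

drive_tool(
  rows=[
    [76,0,0,0,0,0,0],
    [76,0,0,0,0,0,0],
    [76,0,0,0,0,0,0],
    [76,0,0,0,0,0,0],
    [76,3,3.1,9,0,0,0],
  ],
)

```text
time_s: 9.13
tcp_pos: [0.5273, 0.4545, 0.2086]
ee_rot: [[-0.627, -0.715, -0.308], [-0.643, 0.699, -0.314], [0.44, 0.001, -0.898]]
wrist_force: [-0.9, 0.2, -0.6]
gripper_width: 0.73
gripper_force: 0.0
```

drive_tool(
  rows=[
    [76,6,6.2,18,0,0,0],
    [76,9,9.3,27,0,0,0],
    [76,9,9.3,27,0,0,0],
    [76,9,9.3,27,0,0,0],
    [76,0,0,0,0,0,0],
  ],
)

```text
time_s: 9.55
tcp_pos: [0.5636, 0.4908, 0.3143]
ee_rot: [[-0.633, -0.715, -0.296], [-0.647, 0.699, -0.305], [0.425, -0.001, -0.905]]
wrist_force: [0.6, 1.1, 0.7]
gripper_width: 0.761
gripper_force: 0.0
```

Run:
```python
from h import *
s=sense();print(s['tcp_pos'],s['wrist_force'],s['gripper_width'])
c=capture('side'); f=cv2.resize(c['frame'][60:270,200:440],None,fx=2.5,fy=2.5,interpolation=cv2.INTER_CUBIC)
cv2.imwrite('pics/g5.png',cv2.convertScaleAbs(f,alpha=1.2)[:,:,::-1])
a=np.radians(45.7);ex=np.array([np.cos(a),np.sin(a),0]);ey=np.array([-ex[1],ex[0],0])
P,u,v=cloud(c);Q=P-[.5130,.3615,0];x,y,z=Q@ex,Q@ey,P[:,2]
k=(abs(y-.128)<.012)&(x>0)&(x<.1)&(z>.1)&(z<.25)
print(k.sum(),np.degrees(np.arctan(1/np.polyfit(z[k],-x[k],1)[0])) if k.sum()>20 else '', z[k].max())
```

```text
[0.56358193 0.4907815  0.31429049] [0.60954656 1.09555242 0.72314412] 0.7608972431531217
604 71.6326681643355 0.22587372686891688
```

View pics/g5.png

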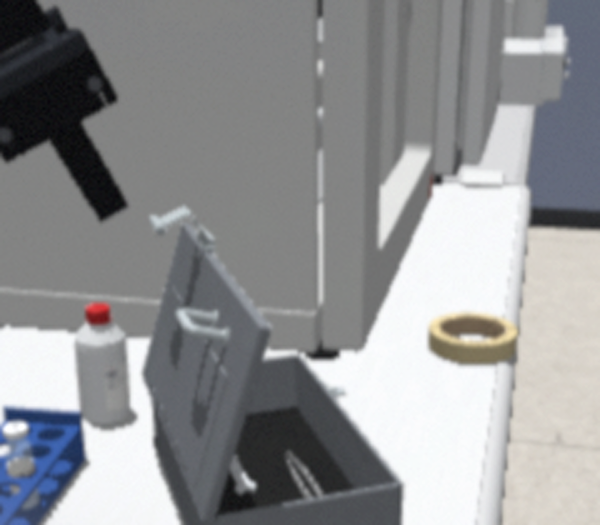

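The lid stands at about 72°, and the hasp is still up at about (180,220). The gripper at about (110,215) is clear of everything.

```bash
python3 -c "
from station import *
print(finish_job())"
```

```text
the job is handed in; nothing more can be done
None
```

The job is handed in after about 9.6 s: I flipped the hasp up with the lid still shut, then raised the lid to about 72° and let go, with the gripper touching nothing.

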